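Set up the vegetable corner: recipe board and peelings basket

ROBOT

A 6-joint arm with a two-finger parallel gripper is mounted at the origin on a cart in front of the work surface, level with it; the furniture and walls round the work are solid. World frame = base frame: x ahead of the robot, y to its left, z up, the work surface at z = 0. Lengths are in mm, angles in rad, forces in N, time in s.
With the tool pointing down it reaches from about 300 to 775 mm from the base axis. Payload 14.6 kg.
Tool frame: the origin (TCP) lies at the very end of the fingers, on their centre line; the grasp point (between the pads) lies 19 mm behind it; z points along the fingers, y is the line along which they close (so a half turn about z gives the same grasp; the last joint's range is limited). The gripper opens to 85 mm and grips with 20 to 120 N. Pads are 22 mm wide; open, the fingers measure 114 mm over their backs; the gripper's body (76 mm by 85 mm) begins 54 mm behind the grasp point. The pads swing forward as they close: fully open they stand 13 mm farther back than shut.
Start: joints at [-1.335, 0.3, 1.521, -0, 1.321, -0.067], TCP at [164, -524.97, 231.281] pointing down, gripper open.
Joint ranges: [-3.03, 3.03], [-0.79, 2.21], [0.23, 2.52], [-1.04, 4.18], [0, 3.07], [-2.55, 2.55]. Speed limits (rad/s): [2.22, 2.22, 2.57, 3.14, 3.14, 3.14].

INTERFACE

Orientations are given as a unit quaternion [w, x, y, z].
In Python, from cell import env gives the robot as it stands.
- The arm moves only by the tool jog_arm, never from a script. Its argument "commands" is a list of rows, each a list of 2 entries, a list of its own where there are three numbers: the shift along the tool's x, y, z in mm, then the turn about the tool's z in rad. A call has exactly 5 rows; each row is the pose to reach, as a shift and turn from the pose commanded when the call began, along the tool's axes at that moment; what a row does not reach only later rows make up. A row lasts 1/8 s, in which the tool goes at most 62.5 mm and 10.7 degrees, less where a joint would pass 70% of its speed; a pose out of reach is approached as far as the arm can. A call with a gripper value outside its range is refused whole. "grip" is the opening, from -1 (shut) to 1 (fully open), set as the call begins (left out, the last holds). The fingers move at their own pace and stop on an object; the grip force is fixed at half the most. Time passes only in rows, so rows that repeat a pose let the fingers close, or fill a call up. It gives the time, the measured TCP pose, the force, the opening and the grip force at its end, in the units of the state.
- env.state(): the state, without advancing time (a new reading comes with each control period).
- env.snapshot(name): name is "side" or "top" or "wrist"; returns the picture (384x512x3 uint8, red, green, blue); there is no depth.
- env.camera_info(name): a dict with "fx", "fy", "cx", "cy" (pixels), "k1" (the pictures are not rectified: a ray, as slopes to the right and down, at radius r is drawn at 1 + k1 r^2 times it, then the intrinsics apply), "R" (3x3) and "t" (3): a world point X has camera coordinates R X + t. Camera axes: x right, y down, z forward; pixel columns grow to the right and rows downward; lengths in mm; the calibration is good to about 2 mm. A picture is of the moment at which its call begins: read the wrist's pose just before it. camera_info takes no time and is no camera call; for the wrist camera it gives the pose at the moment of the call.
- env.finish_job(): hands the job in; it is judged then, once.
The state is a dict: "time_s": time; "qpos": joint angles; "joint_vel": joint speeds; "effort": joint torques, N m; "position": TCP position; "ee_rot": TCP orientation; "wrist_force": force on the tool from outside, world axes, zero at the start; "ft_torque": the same for the moment, N m; "grip_width": finger opening in mm; "gripper_force": force on a finger pad.
Only numpy, scipy, OpenCV 4.12 (cv2) and the standard library are available. Lean on these libraries where they do the work, as an engineer would, in place of code of your own. Each camera call takes 0.05 s, during which the arm holds its last target. There are 200 camera calls.

TASK

Get the vegetable corner ready: draw the green recipe board out of the leaning stack, leaving the red and yellow boards leaning in their dark rest, and stand it centred on the empty pale easel, leaning on its back plate. Also lift the peelings basket off its hook, keeping it upright, and set it down in the middle of the cork mat; leave the salt shaker and the pepper mill where they stand.

Things in the scene. Friction and masses are not known exactly. Their poses are not given: they have to be found in the camera images.
- green_board: green recipe board, 10 mm thick, 0.25 kg: panel 180 wide, 115 tall, with a tab 40 wide, 65 tall on its top edge (tab in the middle); picture page in front. Origin: middle of the lower edge, mid thickness. x: through the thickness, front to back; y: along the width; z: up the board. First, second or third in the stack.
- green_tab (a point): Grip point of the green tab: middle of its width and thickness, 25 mm below its upper end, 40 mm above the top edge of the panel; at z = 155 mm of the green board, with its axes.
- red_board: red recipe board, 10 mm thick, 0.25 kg: panel 180 wide, 115 tall, with a tab 40 wide, 65 tall on its top edge (tab centred at y = +62 mm); picture page in front. Origin: middle of the lower edge, mid thickness. x: through the thickness, front to back; y: along the width; z: up the board.
- red_tab (a point): Middle of the red tab, 25 mm below its upper end.
- yellow_board: yellow recipe board, 10 mm thick, 0.25 kg: panel 180 wide, 115 tall, with a tab 40 wide, 65 tall on its top edge (tab centred at y = -62 mm); picture page in front. Origin: middle of the lower edge, mid thickness. x: through the thickness, front to back; y: along the width; z: up the board.
- yellow_tab (a point): Middle of the yellow tab, 25 mm below its upper end.
- board_rest: Fixed dark wooden rest, 200 mm wide; three boards lean in it face to face, 25 degrees from vertical, each further back stands 5 mm higher along the slope. Floor 10 mm thick; back plate leans 25 degrees, ends 100 mm above the floor; front lip 12 mm above the floor, 50 mm before the plate's foot. Origin: worktop, under the middle of the plate's foot; x: level, the way boards lean; z: up.
- recipe_easel: Fixed pale easel, empty, like the dark rest but 150 mm wide and for one board: floor 10 mm thick, back plate leaning 25 degrees to 100 mm above the floor, lip 12 mm high, its inner side 28 mm before the plate's foot. Origin: worktop, under the middle of the plate's foot; x: level, the way a board leans; z: up. A board fully home has its origin at x = -5, y = 0, z = 12 mm here.
- hook_stand: Fixed stand: pale base 120 x 100 x 14 mm, black post 16 mm thick, 255 mm high, and at its top an 8 mm wire hook that runs out 75 mm to -x, then turns up to a tip 93 mm from the post axis, 258 mm above the worktop, about 20 mm above the underside of the bar hung in it. Origin: worktop, on the post axis; -x: the way the hook points; z: up.
- basket: Open steel basket, 75 x 110 mm, 60 mm high, 0.2 kg, with a rigid handle: uprights at y = +-52 mm carry a straight round wooden bar 12 mm thick along y, its centre 150 mm above the underside. The middle of the bar hangs in the hook; over 40 mm of bar is free on each side. Origin: centre of the underside; y: along the bar; z: up.
- cork_mat: Fixed round cork mat on the worktop, 130 mm across, 4 mm thick. Origin: centre of its underside.
- salt: Salt shaker, 44 mm across, 90 mm high, standing behind the work (bystander). Origin: centre of its underside.
- pepper: Brown wooden pepper mill, 58 mm across, 170 mm high, standing behind the work (bystander). Origin: centre of its underside.

How it is judged (in metres and radians):
At the end, for the whole second after the job is handed in: Green board leans (0.30 to 0.65 rad) on the easel, behind its lip, within 30 mm of the middle and 0.15 rad of square; red and yellow boards lean likewise in the dark rest (40 mm); basket stands upright on the cork mat, centres within 35 mm; boards and basket at rest (x of green_board in the frame of recipe_easel between -0.03 and 0.012 m and y of green_board in the frame of recipe_easel between -0.03 and 0.03 m and z of green_board in the frame of recipe_easel between 0.005 and 0.025 m and angle between green_board's own z axis and vertical between 0.3 and 0.65 rad and angle between the y axis of green_board and the y axis of recipe_easel, either way round below 0.15 rad and x of green_tab in the frame of recipe_easel above 0.035 m and x of red_board in the frame of board_rest between -0.052 and 0.012 m and y of red_board in the frame of board_rest between -0.04 and 0.04 m and z of red_board in the frame of board_rest between 0.005 and 0.025 m and angle between red_board's own z axis and vertical between 0.3 and 0.65 rad and angle between the y axis of each of red_board, yellow_board and the y axis of board_rest, either way round below 0.15 rad and x of each of red_tab, yellow_tab in the frame of board_rest above 0.035 m and x of yellow_board in the frame of board_rest between -0.052 and 0.012 m and y of yellow_board in the frame of board_rest between -0.04 and 0.04 m and z of yellow_board in the frame of board_rest between 0.005 and 0.025 m and angle between yellow_board's own z axis and vertical between 0.3 and 0.65 rad and horizontal distance between basket and cork_mat below 0.035 m and angle between basket's own z axis and vertical below 0.1 rad and z of basket in the frame of cork_mat between -0.002 and 0.012 m and linear speed of each of green_board, red_board, yellow_board, basket below 0.02 m/s); the robot touches nothing.
It fails at once if the red board is pulled along (its lower edge over 50 mm) or toppled (distance of red_board from where it was at the start of the episode above 0.05 m or angle between red_board's own z axis and vertical above 0.85 rad).
It fails at once if the yellow board is pulled along (its lower edge over 50 mm) or toppled (distance of yellow_board from where it was at the start of the episode above 0.05 m or angle between yellow_board's own z axis and vertical above 0.85 rad).
It fails at once if the basket is tipped (over 40 degrees) (angle between basket's own z axis and vertical above 0.7 rad).
It fails at once if the salt shaker or the pepper mill is moved more than 30 mm or tipped (distance of any of salt, pepper from where it was at the start of the episode above 0.03 m or angle between any of salt, pepper's own z axis and vertical above 0.5 rad).
It also fails if it takes over 58 s, if anything falls off the work surface, if the arm or the gripper's body presses on something with over 40 N, if the wrist force passes 120 N, or if a joint passes its speed limit or range.

## Working session

There is one attempt and no reset: what is moved stays moved. The work goes in short steps, Python scripts to look and compute and a tool call to move; the robot and the scene stay as the last step left them, time stands still between calls to the robot, and variables do not carry over. Pictures are saved under pics/ and viewed, at most 10 in all, crops included, and the job is handed in when it is done.

Besides the shell and the picture viewer there is one more tool, called after "Emit:" as a command line: name --argument value ..., lists and objects as JSON in quotes. jog_arm: Moves the arm, as the interface text tells. Its arguments: {"type":"object","properties":{"commands":{"type":"array","items":{"type":"array"}},"grip":{"type":"number"}},"required":["commands"]}

```bash
mkdir -p pics; ls; python3 - <<'E'
from cell import env
import cv2,numpy as np
for n in ["side","top"]:
    im=env.snapshot(n); cv2.imwrite(f"pics/{n}0.png",cv2.resize(im[:,:,::-1],(800,600),interpolation=cv2.INTER_CUBIC))
    cv2.imwrite(f"pics/{n}0_raw.png",im[:,:,::-1])
    c=env.camera_info(n); R=np.array(c['R']);print(n,c,-R.T@np.array(c['t']))
s=env.state();print(s['position'],s['ee_rot'],s['time_s'])
E
```

```text
pics
side {'fx': 480.12396268898715, 'fy': 480.12396268898715, 'cx': 259.2554471573256, 'cy': 194.47039152994566, 'k1': 0.0399888277523425, 'R': array([[ 0.96057756, -0.27728267,  0.02012658],
       [-0.08906259, -0.37549764, -0.92253421],
       [ 0.26336024,  0.88437313, -0.38539012]]), 't': array([-607.95936123,  112.61573243, 1312.21757634])} [  248.43603422 -1286.77962509   621.84370151]
top {'fx': 442.7002474997411, 'fy': 442.7002474997411, 'cx': 251.93381871239882, 'cy': 196.7215662908952, 'k1': -0.02745454667555664, 'R': array([[ 0.02933826, -0.99956266, -0.00371017],
       [-0.94431495, -0.0264993 , -0.32797418],
       [ 0.32773242,  0.01312576, -0.9446794 ]]), 't': array([-143.01524311,  626.00932142, 1027.47185668])} [ 258.60993993 -139.85023786 1175.41578026]
[ 163.94242394 -524.77096342  230.802078  ] [-5.04677682e-04  9.88563345e-01  1.50805361e-01 -3.32779181e-05] 0.1
```

View pics/side0.png

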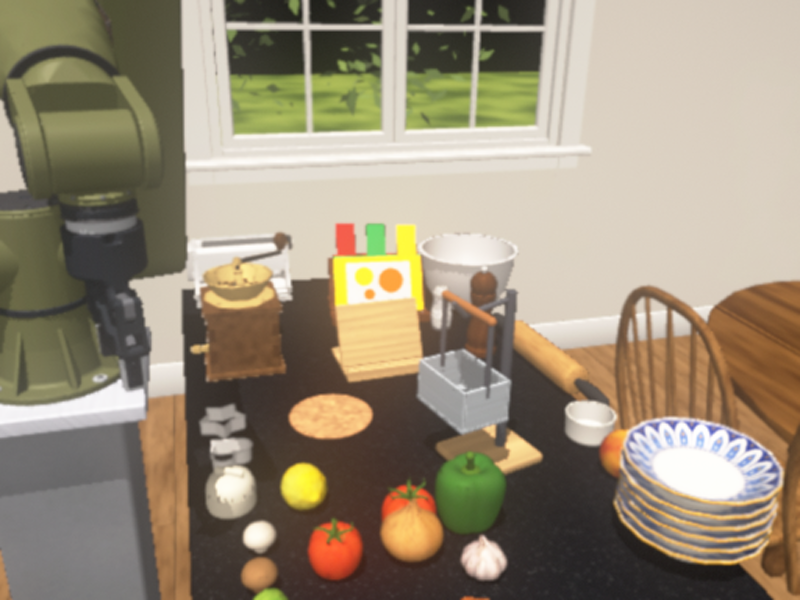

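View pics/top0.png

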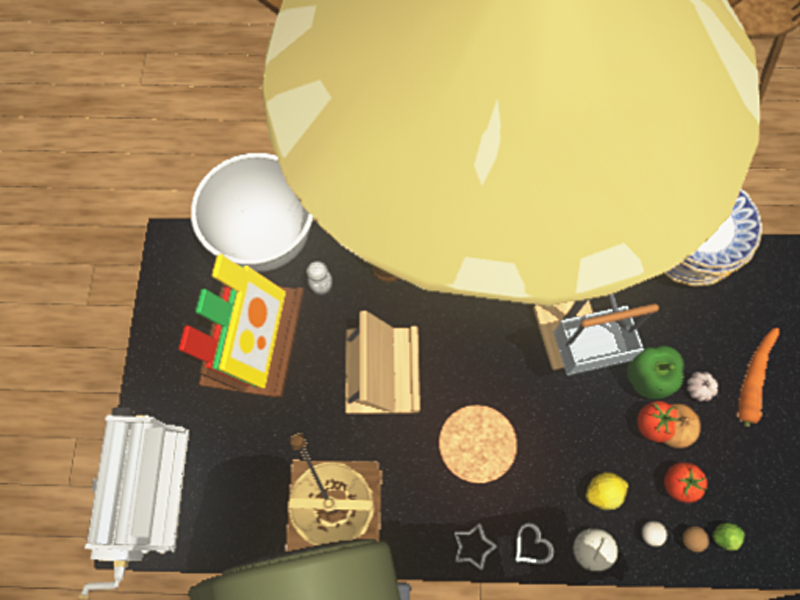

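Top view: the stack (yellow in front, green in the middle, red at the back) is around (240,325), the easel around (385,365), the mat at (478,443), and the basket bar runs from (583,323) to (658,308). I'll enlarge these for pixel reading.

```bash
python3 - <<'E'
import cv2
def crop(n,x0,y0,x1,y1,s,o):
    im=cv2.imread(f"pics/{n}0_raw.png")[y0:y1,x0:x1]
    im=cv2.resize(im,None,fx=s,fy=s,interpolation=cv2.INTER_CUBIC)
    for i in range(0,x1-x0,10): cv2.line(im,(int(i*s),0),(int(i*s),8 if (i+x0)%50 else 20),(255,0,255),1)
    for i in range(0,y1-y0,10): cv2.line(im,(0,int(i*s)),(8 if (i+y0)%50 else 20,int(i*s)),(255,0,255),1)
    cv2.imwrite(o,im)
crop("top",110,150,280,275,4.7,"pics/c1.png")
crop("top",270,170,430,290,5,"pics/c2.png")
crop("side",200,135,360,255,5,"pics/c3.png")
crop("side",200,180,360,300,5,"pics/c4.png")
E
```

```text
(no output)
```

View pics/c1.png

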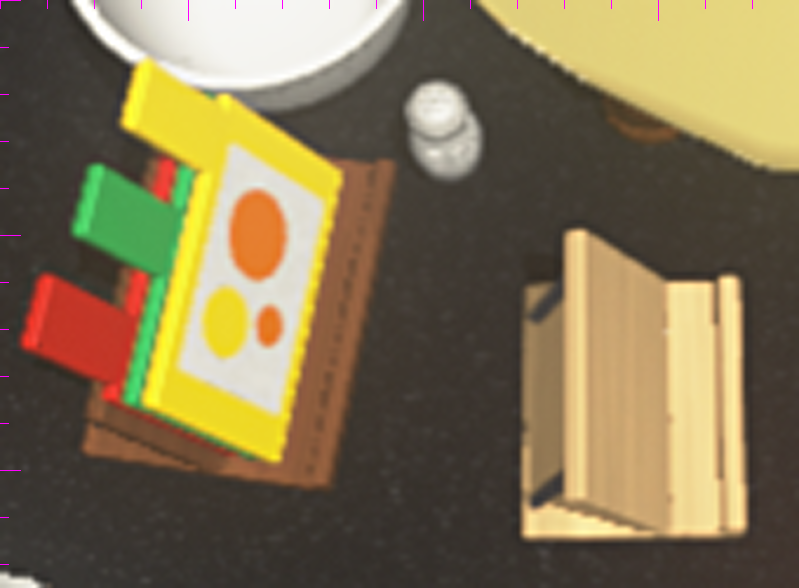

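View pics/c2.png

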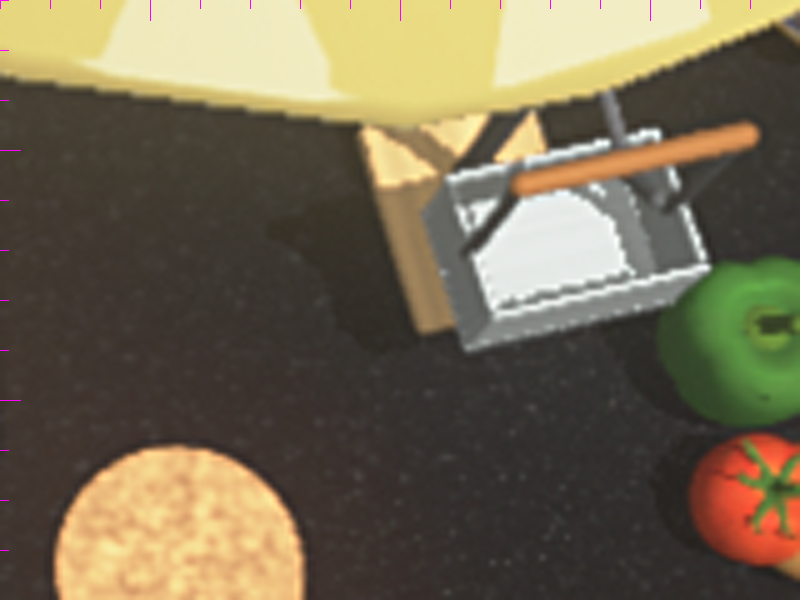

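View pics/c3.png

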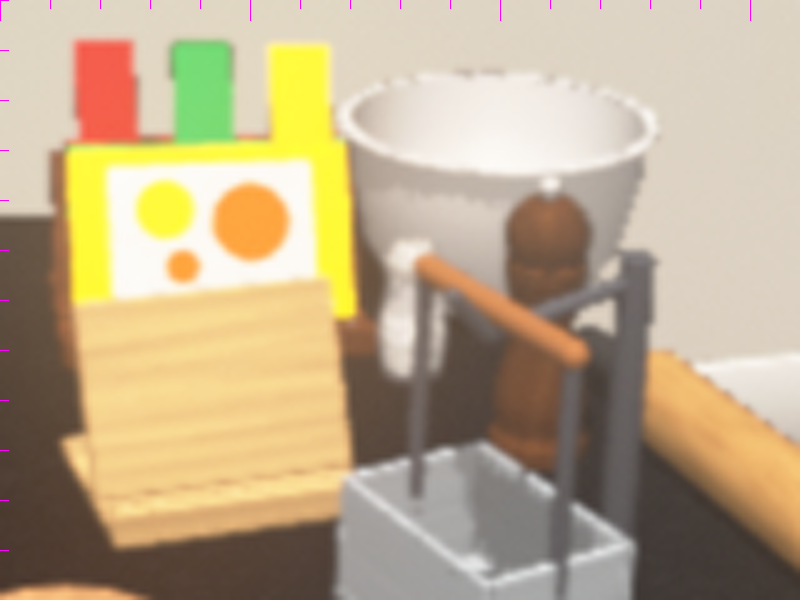

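Top crops show green's tab tip at crop (97,164)-(74,234), between red's and yellow's. The easel plate's top edge is at (587,232)-(587,502) and the bar runs from (518,184) to (752,133). I'll fit the poses from these points.

```bash
cat > h.py <<'E'
import numpy as np
from scipy.optimize import least_squares
from cell import env
C={n:env.camera_info(n) for n in("side","top")}
def proj(c,X):
    p=np.atleast_2d(X)@np.array(c['R']).T+np.array(c['t']); s=p[:,:2]/p[:,2:]
    s=s*(1+c['k1']*(s**2).sum(1,keepdims=True))
    return s*[c['fx'],c['fy']]+[c['cx'],c['cy']]
def raw(p,s,x0,y0): return (np.array(p,float)+.5)/s-.5+[x0,y0]
def pose(L,q):
    c,s=np.cos(q[2]),np.sin(q[2]); L=np.array(L,float)
    return np.c_[q[0]+c*L[:,0]-s*L[:,1],q[1]+s*L[:,0]+c*L[:,1],L[:,2]]
def fit(obs,q0):
    f=lambda q:np.concatenate([(proj(C[n],pose(L,q))-P).ravel() for n,L,P in obs])
    r=least_squares(f,q0,loss='soft_l1'); return r.x,np.abs(r.fun)
def tri(pt,ps,z=None):
    f=lambda X:np.r_[(proj(C['top'],X)-pt).ravel(),(proj(C['side'],X)-ps).ravel()]
    r=least_squares(f,[500,0,100]); return r.x,np.abs(r.fun).max()
def atz(n,p,z):
    return least_squares(lambda q:(proj(C[n],[q[0],q[1],z])-p).ravel(),[500,0]).x
A=np.radians(25);S,K=np.sin(A),np.cos(A)
def board(k,x,y,z): # k=0 back
    o=np.array([-5-11.2*k,0,12]); return o+x*np.array([K,0,-S])+y*np.array([0,1,0])+z*np.array([S,0,K])
E
python3 - <<'E'
from h import *
t1=lambda p:raw(p,4.7,110,150); t2=lambda p:raw(p,5,270,170); s3=lambda p:raw(p,5,200,135)
L=[board(1,5,-20,180),board(1,5,20,180),board(0,5,42,180),board(0,5,82,180),board(2,5,-82,180),board(2,5,-42,180)]
Pt=t1([(97,164),(74,234),(45,274),(22,345),(147,60),(122,125)])
Ps=s3([(232,42),(172,42),(133,40),(76,40),(330,45),(268,45)])
q,r=fit([("top",L,Pt),("side",L,Ps)],[500,150,1.5]);print("rest",q,r.round(1))
g=pose([board(1,0,0,155),board(1,0,0,180),board(1,0,0,0)],q);print("green",g.round(1))
L1=[(46.6,75,110),(46.6,-75,110),(0,75,10),(0,-75,10),(-28,75,22),(-28,-75,22)]
P1=t1([(587,502),(587,232),(668,530),(668,280),(720,533),(720,278)])
L2=[(46.6,75,110),(46.6,-75,110)];P2=s3([(77,305),(328,282)])
q,r=fit([("top",L1,P1),("side",L2,P2)],[500,0,1.5]);print("easel",q,r.round(1))
a,e1=tri(t2((518,184)),s3((425,264)));b,e2=tri(t2((752,133)),s3((578,352)))
print("bar",a,b,e1,e2,(a+b)/2,"yaw",np.arctan2(*(b-a)[1::-1]))
print("post",atz("side",s3((637,265)),250),"mat",atz("top",[306,283.5],4))
p=atz("top",t1((436,100)),90);print("salt",p); print("t",env.state()['time_s'])
E
```

```text
rest [602.90328163 110.12378284  -4.84952802] [0.2 0.8 0.4 0.3 0.3 1.  0.2 0.1 0.1 1.1 1.1 0.1 0.7 0.  0.9 0.3 0.2 0.2
 1.1 0.1 0.9 0.  0.7 0.2]
green [[609.6 159.  152.5]
 [611.1 169.4 175.1]
 [600.7  94.1  12. ]]
easel [ 550.64554402 -128.87552023    1.60042969] [1.  0.5 0.3 1.2 0.9 1.2 0.9 0.3 0.5 0.3 0.1 0.6 1.9 0.9 0.3 1.6]
bar [ 568.04911183 -396.11484874  244.20657184] [ 594.4339951  -501.78597256  246.30820029] 0.643856654508113 0.7385560602866121 [ 581.24155347 -448.95041065  245.25738607] yaw -1.3261106935301306
post [ 651.18446585 -430.41493802] mat [ 427.95825267 -272.51629283]
salt [703.97076561   8.71723219]
t 0.1
```

```bash
cat >> h.py <<'E'
from scipy.spatial.transform import Rotation as Ro
def go(x,y,z,ydir=None,grasp=False):
    """shift in tool axes to TCP target (grasp point if grasp); ydir: world direction for tool y, either sign"""
    s=env.state();w,a,b,c=s['ee_rot'];R=Ro.from_quat([a,b,c,w]).as_matrix()
    d=R.T@(np.array([x,y,z-(19 if grasp else 0)])-s['position']); t=0
    if ydir is not None:
        v=R.T@np.array([*ydir,0.]); t=-np.arctan2(v[0],v[1])
        t=[t,t-np.sign(t)*np.pi]
    print("pos",np.round(s['position'],1),"shift",d.round(1),"turn",np.round(t,3),"q",np.round(s['qpos'],2),"grip",s['grip_width'],"t",s['time_s'])
E
python3 -c "
from h import *
go(574.5,-423,340,(.968,.25))"
```

```text
pos [ 163.9 -524.8  230.8] shift [ 422.2   25.2 -109.2] turn [-1.521  1.621] q [-1.33  0.3   1.52  0.    1.32 -0.07] grip 85.38561460532836 t 0.1
```

Emit:
jog_arm --commands '[[[20,0,-55],-0.1],[[60,5,-85],-0.3],[[120,10,-109],-0.45],[[180,12,-109],-0.62],[[240,16,-109],-0.8]]' --grip 1

```text
time_s: 0.72
position: [399.6, -467.9, 340.3]
ee_rot: [0.0, 0.85, 0.526, -0.0]
wrist_force: [0.0, -0.1, 0.6]
grip_width: 85.9
gripper_force: 0.0
```

```bash
python3 -c "
from h import *
go(574.5,-423,320,(.968,.25))"
```

```text
pos [ 399.6 -467.9  340.3] shift [118.1 136.5  20.3] turn [-0.715  2.427] q [-0.92  0.4   1.14 -0.    1.6  -0.46] grip 85.94234150345169 t 0.725
```

Emit:
jog_arm --commands '[[[36,42,5],-0.18],[[75,88,12],-0.36],[[112,130,20],-0.54],[[118,137,20],-0.715],[[118,137,20],-0.715]]'

```text
time_s: 1.35
position: [573.9, -424.7, 319.1]
ee_rot: [-0.001, 0.615, 0.789, 0.0]
wrist_force: [-0.1, -0.1, -0.6]
grip_width: 85.1
gripper_force: 0.0
```

```bash
python3 - <<'E'
from h import *
import cv2
c=env.camera_info("wrist"); im=env.snapshot("wrist")
cv2.imwrite("pics/w1.png",im[:,:,::-1]); go(574.5,-423,245,(.968,.25),True)
m=np.array([581.2,-449,245]);u=np.array([.25,-.968,0])
print(proj(c,[m-53*u,m,m+53*u,m-27*u,[580,-424,226]]))
E
```

```text
pos [ 573.2 -425.2  319.8] shift [ 1.8  1.8 93.8] turn [-0.009  3.132] q [-0.69  0.67  0.78 -0.    1.69 -0.93] grip 85.13680366844515 t 1.4
[[251.75631749 166.90536518]
 [252.12247914 241.27074043]
 [252.44030769 306.47999588]
 [251.94229991 204.57839467]
 [258.80988894 200.2486617 ]]
```

View pics/w1.png

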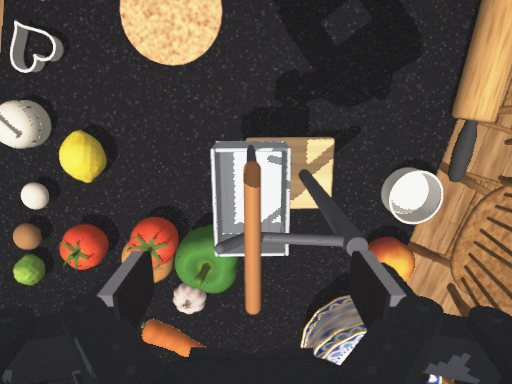

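The wrist view shows the bar from (252,165) to (253,313) and the hook crossing at row 240, matching the fit. Descend and grip.

Emit:
jog_arm --commands '[[[2,2,45],0],[[2,2,80],0],[[2,2,94],0],[[2,2,94],0],[[2,2,94],0]]'

```text
time_s: 2.02
position: [575.0, -423.3, 228.4]
ee_rot: [0.001, 0.615, 0.788, -0.0]
wrist_force: [0.5, -0.3, 0.2]
grip_width: 85.4
gripper_force: 0.0
```

Emit:
jog_arm --commands '[[[0,0,0],0],[[0,0,0],0],[[0,0,0],0],[[0,0,0],0],[[0,0,0],0]]' --grip -1

```text
time_s: 2.65
position: [574.9, -422.8, 226.4]
ee_rot: [0.0, 0.615, 0.789, 0.0]
wrist_force: [1.1, -0.3, 1.2]
grip_width: 9.5
gripper_force: 58.4
```

Emit:
jog_arm --commands '[[[0,0,-5],0],[[0,0,-15],0],[[0,0,-28],0],[[0,0,-42],0],[[0,0,-50],0]]'

```text
time_s: 3.28
position: [574.9, -422.8, 277.9]
ee_rot: [0.001, 0.615, 0.789, -0.0]
wrist_force: [-0.6, -0.2, -1.8]
grip_width: 9.8
gripper_force: 58.4
```

```bash
python3 - <<'E'
from h import *
import cv2
cv2.imwrite("pics/s2.png",env.snapshot("side")[120:310,180:400,::-1].repeat(3,0).repeat(3,1))
m=np.array([428,-272.5]); p=m-27.3*np.array([.25,-.968])
print(p);go(*p,280,(.968,.25),True)
E
```

```text
[ 421.175  -246.0736]
pos [ 575.  -422.9  278.6] shift [ 209.1 -106.    17. ] turn [-0.006  3.136] q [-0.69  0.67  0.87  0.    1.59 -0.93] grip 9.936403316412347 t 3.325
```

View pics/s2.png

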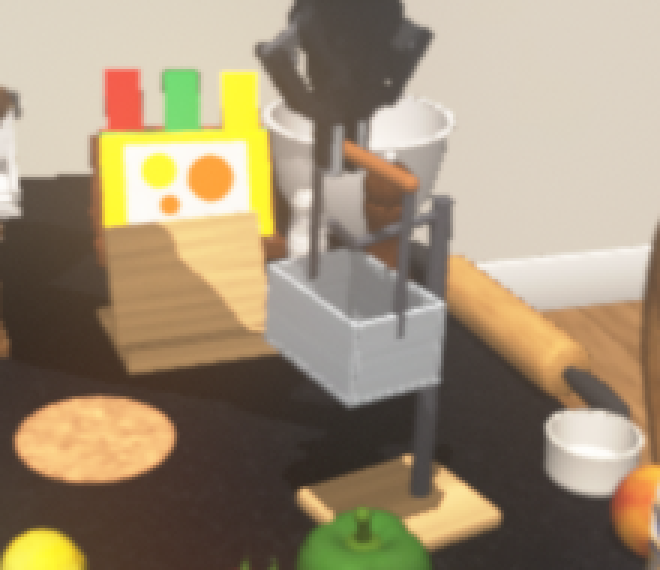

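The basket hangs level in the gripper, clear of the hook. Carry it to the mat.

Emit:
jog_arm --commands '[[[15,-15,0],0],[[45,-35,0],0],[[85,-55,0],0],[[130,-75,0],0],[[175,-95,5],0]]'

```text
time_s: 3.95
position: [438.9, -275.1, 271.4]
ee_rot: [0.0, 0.615, 0.789, 0.0]
wrist_force: [0.9, 0.2, -1.8]
grip_width: 9.9
gripper_force: 58.5
```

```bash
python3 -c "
from h import *
go(421.2,-246,158,(.968,.25),True)"
```

```text
pos [ 438.9 -275.1  271.4] shift [ 32.6 -10.1 132.4] turn [-0.006  3.136] q [-0.63  0.2   1.55  0.    1.39 -0.88] grip 9.905681234161564 t 3.95
```

Emit:
jog_arm --commands '[[[20,-7,25],0],[[32,-10,60],0],[[33,-10,95],0],[[33,-10,120],0],[[33,-10,128],0]]'

```text
time_s: 4.58
position: [421.7, -246.4, 142.2]
ee_rot: [-0.001, 0.615, 0.789, -0.0]
wrist_force: [0.1, -0.4, -1.5]
grip_width: 10.0
gripper_force: 58.5
```

Emit:
jog_arm --commands '[[[0,0,1],0],[[0,0,2],0],[[0,0,3],0],[[0,0,4],0],[[0,0,4],0]]'

```text
time_s: 5.2
position: [422.1, -246.7, 139.4]
ee_rot: [0.0, 0.615, 0.789, 0.0]
wrist_force: [0.7, 0.3, -2.6]
grip_width: 9.9
gripper_force: 58.5
```

Emit:
jog_arm --commands '[[[0,0,1],0],[[0,0,2],0],[[0,0,2.5],0],[[0,0,3],0],[[0,0,3],0]]'

```text
time_s: 5.82
position: [422.2, -246.6, 136.9]
ee_rot: [0.0, 0.615, 0.789, 0.0]
wrist_force: [-3.6, 4.9, 7.3]
grip_width: 10.0
gripper_force: 59.6
```

Contact. Release and rise.

Emit:
jog_arm --commands '[[[0,0,0],0],[[0,0,0],0],[[0,0,0],0],[[0,0,-10],0],[[0,0,-40],0]]' --grip 1

```text
time_s: 6.45
position: [421.7, -246.4, 176.3]
ee_rot: [-0.001, 0.615, 0.789, -0.0]
wrist_force: [0.4, 0.0, 0.7]
grip_width: 85.4
gripper_force: 0.0
```

```bash
python3 -c "
from h import *
go(609.6,159,300,(-.9906,.137))
import cv2
cv2.imwrite('pics/s3.png',cv2.resize(env.snapshot('side')[:,:,::-1],(800,600)))
"
```

```text
pos [ 421.7 -246.4  176.3] shift [ 347.4  281.1 -123.5] turn [-2.757  0.384] q [-0.6   0.22  1.76 -0.    1.17 -0.85] grip 85.35768191001168 t 6.45
```

View pics/s3.png

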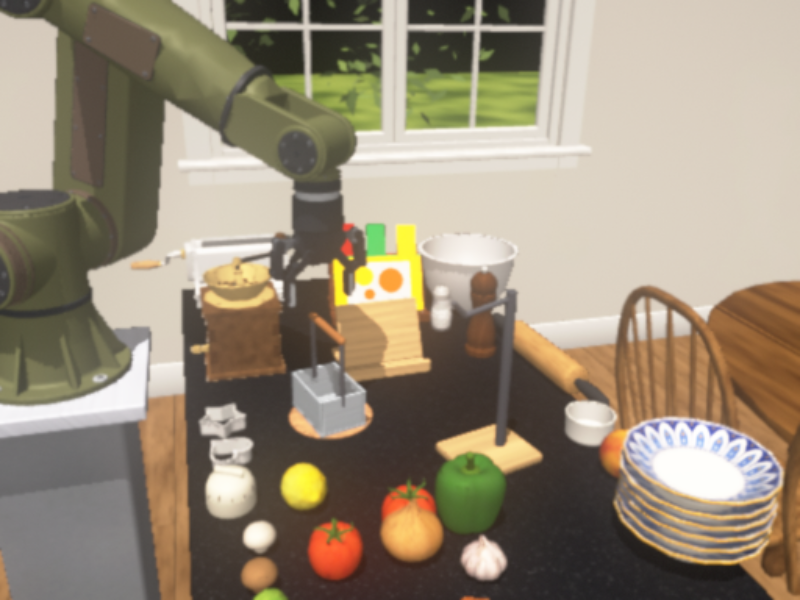

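The basket stands centred on the mat. On to the stack with partly closed fingers.

Emit:
jog_arm --commands '[[[0,0,-55],0],[[30,25,-105],0.05],[[75,60,-123],0.12],[[122,98,-123],0.2],[[170,136,-123],0.28]]' --grip 0.13

```text
time_s: 7.12
position: [513.0, -46.8, 300.4]
ee_rot: [0.001, 0.72, 0.694, 0.0]
wrist_force: [0.7, -1.0, -0.7]
grip_width: 48.6
gripper_force: 0.0
```

Emit:
jog_arm --commands '[[[46,39,0],0.04],[[91,78,0],0.08],[[130,112,0],0.1],[[145,125,0],0.1],[[145,125,0],0.1]]'

```text
time_s: 7.75
position: [642.4, 93.0, 299.0]
ee_rot: [-0.0, 0.752, 0.659, -0.0]
wrist_force: [-0.6, 0.7, -0.4]
grip_width: 48.5
gripper_force: 0.0
```

```bash
python3 - <<'E'
from h import *
go(609.6,159,300,(-.9906,.137))
E
```

```text
pos [642.4  93.  299. ] shift [ 61.1 -41.2  -1. ] turn [-3.136  0.006] q [0.09 0.5  1.1  0.   1.55 0.22] grip 48.50450115204578 t 7.75
```

Emit:
jog_arm --commands '[[[40,-27,0],0],[[61,-41,0],0],[[61,-41,0],0],[[61,-41,0],0],[[61,-41,0],0]]'

```text
time_s: 8.38
position: [609.9, 156.9, 299.4]
ee_rot: [0.0, 0.753, 0.658, 0.0]
wrist_force: [-0.1, -0.6, 0.6]
grip_width: 48.5
gripper_force: 0.0
```

```bash
python3 - <<'E'
from h import *
import cv2
c=env.camera_info("wrist"); im=env.snapshot("wrist")
go(609.6,159,152.5,(-.9906,.137),True)
q=[602.9,110.1,1.4337]
P=proj(c,pose([board(1,5,-20,180),board(1,5,20,180),board(0,5,42,180),board(0,5,82,180),board(2,5,-82,180),board(2,5,-42,180)],q));print(P.round(1))
x0,y0=130,40
print(proj(c,[609.6,159,152.5]))
np.save("pics/w4.npy",im)
cv2.imwrite("pics/w4.png",cv2.resize(im[:,:,::-1],(800,600),interpolation=cv2.INTER_CUBIC))
E
```

```text
pos [609.9 157.1 299.3] shift [  1.9  -0.5 165.8] turn [-3.138e+00  3.000e-03] q [ 0.19  0.45  1.17 -0.    1.53  0.33] grip 48.25320362575188 t 8.425
[[273.9 168.2]
 [225.1 168. ]
 [197.8 154.4]
 [148.9 154.4]
 [348.  181.8]
 [300.1 181.6]]
[[249.53881554 180.39330069]]
```

View pics/w4.png

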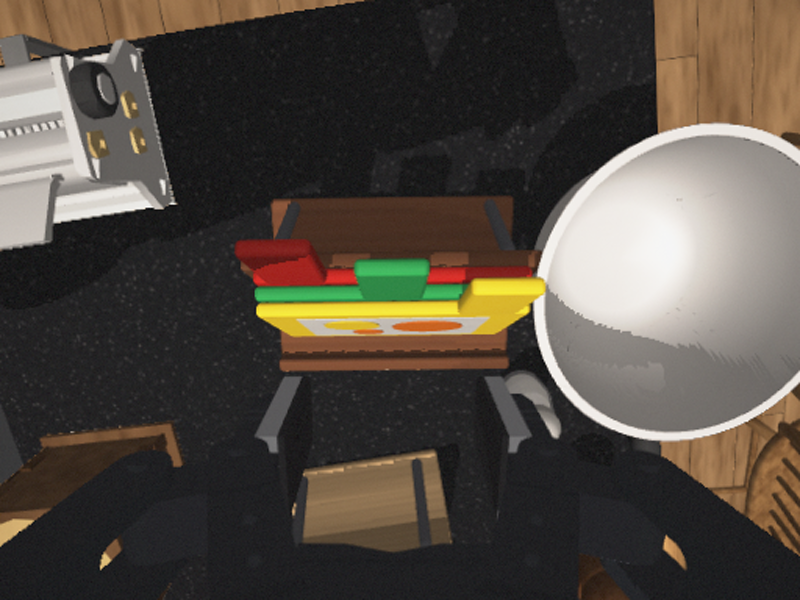

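The wrist view puts green's tab tip at about x 228–274 (raw) at row 168, about 1.5 mm right of the prediction. I'll correct by +1 in tool y and descend.

Emit:
jog_arm --commands '[[[2,1,50],0],[[2,1,90],0],[[2,1,105],0],[[2,1,115],0],[[2,1,115],0]]'

```text
time_s: 9.05
position: [611.2, 159.8, 184.9]
ee_rot: [0.0, 0.753, 0.658, 0.0]
wrist_force: [0.4, 0.4, -0.2]
grip_width: 48.2
gripper_force: 0.0
```

```bash
python3 - <<'E'
from h import *
import cv2
im=env.snapshot("wrist")
go(609.8,159,152.5,(-.9906,.137),True)
cv2.imwrite("pics/w5.png",cv2.resize(im[100:384,60:440,::-1],(800,598),interpolation=cv2.INTER_CUBIC))
E
```

```text
pos [611.3 159.9 185.5] shift [-1.2 -1.5 52. ] turn [-3.137  0.004] q [0.2  0.52 1.32 0.   1.3  0.33] grip 48.16213969683108 t 9.1
```

View pics/w5.png

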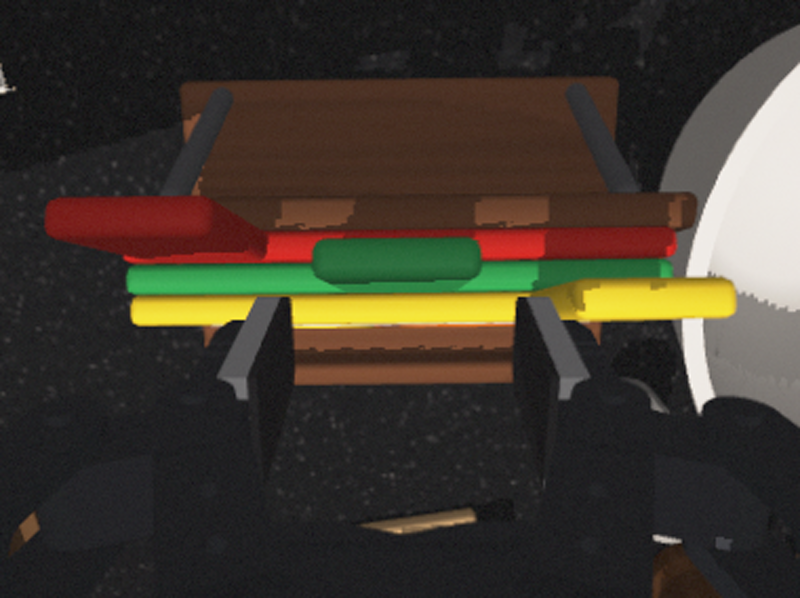

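Fingers straddle green's tab; their centre (403) is 6 px right of the tab's (397), so −1.5 mm. Descend and close.

Emit:
jog_arm --commands '[[[-1,-1.5,12],0],[[-1,-1.5,28],0],[[-1,-1.5,42],0],[[-1,-1.5,51],0],[[-1,-1.5,51],0]]'

```text
time_s: 9.72
position: [609.4, 159.3, 132.9]
ee_rot: [0.0, 0.752, 0.659, 0.0]
wrist_force: [-0.1, 0.1, 0.6]
grip_width: 48.1
gripper_force: 0.3
```

Emit:
jog_arm --commands '[[[0,0,0],0],[[0,0,0],0],[[0,0,0],0],[[0,0,0],0],[[0,0,0],0]]' --grip -1

```text
time_s: 10.35
position: [609.3, 159.1, 133.3]
ee_rot: [0.0, 0.753, 0.659, 0.0]
wrist_force: [1.8, -0.4, -0.1]
grip_width: 39.0
gripper_force: 60.5
```

Emit:
jog_arm --commands '[[[2,0,-5],0],[[6,0,-14],0],[[13,0,-28],0],[[20,0,-43],0],[[27,0,-58],0]]'

```text
time_s: 10.98
position: [612.8, 186.6, 192.6]
ee_rot: [0.0, 0.752, 0.659, 0.0]
wrist_force: [-0.4, -0.4, -3.2]
grip_width: 39.2
gripper_force: 60.8
```

Emit:
jog_arm --commands '[[[8,0,-18],0],[[17,0,-37],0],[[26,0,-56],0],[[34,0,-74],0],[[41,0,-88],0]]'

```text
time_s: 11.6
position: [618.3, 227.2, 280.9]
ee_rot: [0.0, 0.752, 0.659, 0.001]
wrist_force: [-0.5, 0.8, -2.7]
grip_width: 39.1
gripper_force: 60.9
```

```bash
python3 - <<'E'
from h import *
import cv2
go(609.8,159,152.5,(-.9906,.137),True);print(env.state()['wrist_force'],env.state()['ft_torque'])
im=env.snapshot("side")[30:280,150:400,::-1]
cv2.imwrite("pics/s6.png",cv2.resize(im,(600,600),interpolation=cv2.INTER_CUBIC))
E
```

```text
pos [618.3 227.2 280.9] shift [-68.8   0.4 147.3] turn [-3.137  0.005] q [0.3  0.52 1.1  0.   1.52 0.43] grip 39.13343156612644 t 11.6
[-0.4759609   0.79212562 -2.71524504] [ 0.15474247  0.03686295 -0.02128222]
```

View pics/s6.png

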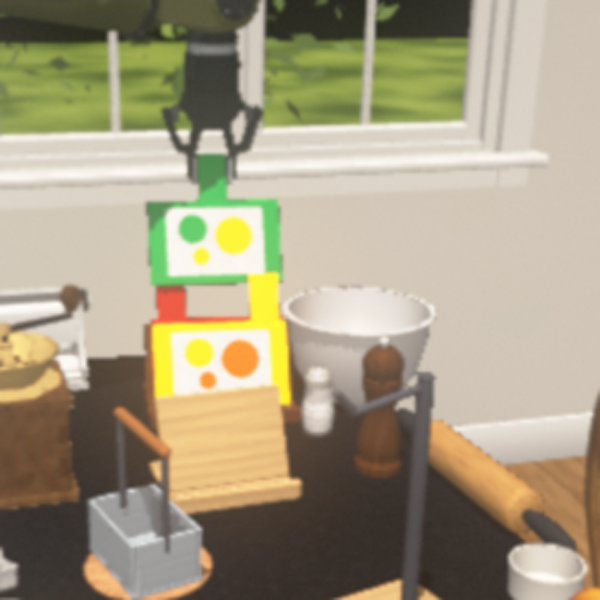

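Green came out still tilted; red and yellow remain leaning in the rest. Lift clear over the tabs and compute the easel approach (from here on by numbers only, as the picture budget is used up).

Emit:
jog_arm --commands '[[[6,0,-13],0],[[13,0,-28],0],[[19,0,-42],0],[[22,0,-50],0],[[22,0,-50],0]]'

```text
time_s: 12.28
position: [621.3, 248.4, 329.6]
ee_rot: [0.0, 0.753, 0.659, 0.0]
wrist_force: [0.4, 0.2, -2.8]
grip_width: 39.1
gripper_force: 61.0
```

```bash
cat >> h.py <<'E'
EQ=[550.6,-128.9,1.6004]
def easel(d,f):  # d mm up the slope, f mm forward of home
    p=pose([board(0,0,0,155)+np.array([S*d-f,0,K*d])],EQ)[0]
    go(*p,(-np.sin(EQ[2]),np.cos(EQ[2])),True)
E
python3 -c "
from h import *
easel(150,8);easel(0,8);print(env.state()['ft_torque'])"
```

```text
pos [621.3 248.4 329.6] shift [-269.   -38.8   60.1] turn [ 2.979 -0.163] q [ 0.33  0.54  0.96 -0.    1.64  0.46] grip 39.0836324035476 t 12.275
pos [621.3 248.4 329.6] shift [-331.5  -28.6  196. ] turn [ 2.979 -0.163] q [ 0.33  0.54  0.96 -0.    1.64  0.46] grip 39.0836324035476 t 12.275
[ 0.00386548 -0.05057045 -0.04085619]
```

Emit:
jog_arm --commands '[[[-12,-2,0],0],[[-35,-5,0],-0.03],[[-68,-10,0],-0.06],[[-102,-15,0],-0.09],[[-136,-20,0],-0.12]]'

```text
time_s: 12.9
position: [582.4, 114.3, 328.8]
ee_rot: [-0.0, 0.712, 0.703, -0.0]
wrist_force: [-0.6, 0.0, -2.7]
grip_width: 38.5
gripper_force: 61.0
```

```bash
python3 -c "
from h import *
easel(150,8)"
```

```text
pos [582.4 114.3 328.8] shift [-127.7  -33.6   59.4] turn [ 3.099 -0.042] q [ 0.13  0.35  1.23 -0.    1.56  0.14] grip 38.45785684533278 t 12.9
```

Emit:
jog_arm --commands '[[[-33,-9,8],-0.02],[[-66,-18,20],-0.042],[[-97,-26,35],-0.042],[[-119,-31,50],-0.042],[[-128,-34,55],-0.042]]'

```text
time_s: 13.52
position: [546.6, -12.8, 273.3]
ee_rot: [-0.001, 0.697, 0.717, -0.001]
wrist_force: [-0.7, 1.0, -2.7]
grip_width: 39.0
gripper_force: 61.0
```

```bash
python3 - <<'E'
from h import *
import cv2
s=env.state(); easel(150,8)
im=env.snapshot("side"); cv2.imwrite("pics/s7.png",im[:,:,::-1])
h=cv2.cvtColor(im,cv2.COLOR_RGB2HSV)
m=((h[...,0]>55)&(h[...,0]<80)&(h[...,1]>120)&(h[...,2]>60)).astype(np.uint8)
m[:60]=0; m[220:]=0; m[:,180:][:, 200:]=0
n,l,st,ce=cv2.connectedComponentsWithStats(m); i=1+np.argmax(st[1:,4]); print(st[i])
ys,xs=np.where(l==i)
for y in range(ys.min(),ys.max()+1,6):
    r=xs[ys==y]; print(y,r.min(),r.max(),end=' | ')
g=s['position']+np.array([0,0,19.]);e=EQ[2]
for t in (0,10,25,40):
    a=np.radians(t);ux=np.array([np.cos(e),np.sin(e),0]);uy=np.array([-np.sin(e),np.cos(e),0])
    up=np.sin(a)*ux+np.array([0,0,np.cos(a)]); n_=np.cos(a)*ux-np.array([0,0,np.sin(a)])
    B=lambda y,z:g+y*uy+(z-155)*up-5*n_
    print(t,proj(C['side'],[B(90,115),B(-90,115),B(90,0),B(-90,0)]).round(1).tolist())
E
```

```text
pos [546.6 -12.8 273.3] shift [-0.2  0.6  3.9] turn [ 3.139e+00 -2.000e-03] q [-0.09  0.26  1.47 -0.    1.41 -0.12] grip 39.04425038240199 t 13.525
[205 121  64  59 831]
121 234 235 | 127 229 239 | 133 229 239 | 139 207 264 | 145 205 264 | 151 206 265 | 157 206 266 | 163 207 267 | 169 208 268 | 175 208 251 | 0 [[201.4, 138.6], [263.8, 134.4], [202.5, 177.9], [262.9, 172.4]]
10 [[201.9, 138.8], [264.6, 134.6], [204.5, 180.1], [265.8, 174.4]]
25 [[202.6, 138.1], [265.7, 133.9], [207.2, 180.4], [270.2, 174.5]]
40 [[203.1, 136.5], [266.7, 132.4], [209.7, 176.6], [274.4, 170.8]]
```

Green silhouette edges match a 25° tilt. Lower along the slope.

Emit:
jog_arm --commands '[[[-10,0.5,25],0],[[-22,0.5,51],0],[[-35,0.5,78],0],[[-46,0.5,103],0],[[-51,0.5,113],0]]'

```text
time_s: 14.2
position: [549.4, -62.2, 160.4]
ee_rot: [-0.001, 0.697, 0.717, -0.0]
wrist_force: [0.5, -0.3, -2.7]
grip_width: 38.9
gripper_force: 61.0
```

```bash
python3 -c "
from h import *
easel(0,6);print(env.state()['wrist_force'])"
```

```text
pos [549.4 -62.2 160.4] shift [-12.2  -0.7  26.9] turn [ 3.141e+00 -1.000e-03] q [-0.18  0.37  1.59  0.    1.18 -0.21] grip 38.876632292899664 t 14.2
[ 0.54555232 -0.30540207 -2.6816156 ]
```

Emit:
jog_arm --commands '[[[-4,-0.5,8],0],[[-8,-0.5,15],0],[[-10,-0.5,20],0],[[-11,-0.5,23],0],[[-11,-0.5,23],0]]'

```text
time_s: 14.82
position: [549.5, -73.3, 138.3]
ee_rot: [-0.0, 0.697, 0.717, -0.0]
wrist_force: [0.2, 0.1, -2.8]
grip_width: 39.2
gripper_force: 61.0
```

Emit:
jog_arm --commands '[[[0,0,1],0],[[-0.5,0,2],0],[[-1,0,3],0],[[-1,0,4],0],[[-1,0,4],0]]'

```text
time_s: 15.45
position: [549.5, -74.3, 134.2]
ee_rot: [-0.0, 0.697, 0.717, -0.0]
wrist_force: [1.1, 0.1, -2.2]
grip_width: 38.6
gripper_force: 61.0
```

Emit:
jog_arm --commands '[[[0,0,1],0],[[0,0,1.5],0],[[0,0,2],0],[[0,0,2.5],0],[[0,0,2.5],0]]'

```text
time_s: 16.08
position: [549.7, -74.0, 133.1]
ee_rot: [0.0, 0.697, 0.717, 0.001]
wrist_force: [-5.6, 5.0, 13.3]
grip_width: 38.7
gripper_force: 62.7
```

Floor contact at the expected height. Ease back to the plate and see.

Emit:
jog_arm --commands '[[[1,0,-1.5],0],[[2,0,-1.5],0],[[4,0,-1.5],0],[[5,0,-1.5],0],[[5,0,-1.5],0]]'

```text
time_s: 16.7
position: [549.4, -71.3, 133.1]
ee_rot: [0.001, 0.697, 0.717, -0.001]
wrist_force: [1.2, -15.3, -2.9]
grip_width: 38.9
gripper_force: 61.0
```

Leaning on the plate. Release and rise.

Emit:
jog_arm --commands '[[[-1.5,0,0],0],[[-1.5,0,0],0],[[-1.5,0,0],0],[[-1.5,0,0],0],[[-1.5,0,0],0]]' --grip 0.6

```text
time_s: 17.32
position: [549.4, -70.7, 133.3]
ee_rot: [-0.0, 0.697, 0.717, 0.0]
wrist_force: [-0.2, -0.0, 0.4]
grip_width: 68.4
gripper_force: 0.0
```

Emit:
jog_arm --commands '[[[0,0,-10],0],[[0,0,-30],0],[[0,0,-60],0],[[0,0,-100],0],[[0,0,-150],0]]'

```text
time_s: 17.95
position: [549.0, -70.8, 284.8]
ee_rot: [-0.0, 0.697, 0.717, -0.0]
wrist_force: [-0.4, -0.2, 0.0]
grip_width: 68.3
gripper_force: 0.0
```

```bash
python3 - <<'E'
from h import *
import cv2
im=env.snapshot("side"); h=cv2.cvtColor(im,cv2.COLOR_RGB2HSV); cv2.imwrite("pics/s8.png",im[:,:,::-1])
def comp(lo,hi,x0,x1,y0,y1):
    m=((h[...,0]>=lo)&(h[...,0]<=hi)&(h[...,1]>110)&(h[...,2]>60)).astype(np.uint8)
    k=np.zeros_like(m);k[y0:y1,x0:x1]=m[y0:y1,x0:x1]
    n,l,st,ce=cv2.connectedComponentsWithStats(k);i=1+np.argmax(st[1:,4]);ys,xs=np.where(l==i)
    print("bbox",st[i],[(y,xs[ys==y].min(),xs[ys==y].max()) for y in range(ys.min(),ys.max()+1,8)])
comp(50,85,180,300,100,260); comp(24,33,190,300,120,260); comp(0,5,190,300,120,230)
# easel expected green: front-face tab & panel corners at home
L=[board(0,-5,y,z) for y,z in((20,180),(-20,180),(90,115),(-90,115),(90,5),(-90,5))]
print("exp green",proj(C['side'],pose(L,EQ)).round(1).tolist())
Y=[board(2,-5,y,z) for y,z in((-42,180),(-82,180),(90,115),(-90,115))]; Rr=[board(0,-5,y,z) for y,z in((82,180),(42,180))]
for k in(1,2): print("exp yellow",k,proj(C['side'],pose([board(k,-5,y,z) for y,z in((-42,180),(-82,180))],[602.9,110.1,1.4337])).round(1).tolist())
print("exp red",proj(C['side'],pose(Rr,[602.9,110.1,1.4337])).round(1).tolist())
print(env.state()['position'],env.state()['wrist_force'],env.state()['time_s'])
E
```

```text
bbox [209 168  67  67 979] [(168, np.int64(242), np.int64(242)), (176, np.int64(233), np.int64(245)), (184, np.int64(234), np.int64(245)), (192, np.int64(233), np.int64(271)), (200, np.int64(210), np.int64(272)), (208, np.int64(212), np.int64(273)), (216, np.int64(268), np.int64(274)), (224, np.int64(269), np.int64(275)), (232, np.int64(221), np.int64(240))]
bbox [214 145  55  30 459] [(145, np.int64(253), np.int64(264)), (153, np.int64(253), np.int64(265)), (161, np.int64(254), np.int64(265)), (169, np.int64(216), np.int64(268))]
bbox [214 143  38  21 289] [(143, np.int64(215), np.int64(225)), (151, np.int64(215), np.int64(226)), (159, np.int64(216), np.int64(226))]
exp green [[230.6, 167.6], [244.5, 166.4], [208.3, 193.5], [270.9, 187.1], [212.7, 233.7], [275.2, 225.8]]
exp yellow 1 [[252.4, 142.4], [264.6, 142.1]]
exp yellow 2 [[252.9, 143.4], [265.1, 143.1]]
exp red [[213.8, 142.2], [226.2, 142.0]]
[550.50047716 -71.0193701  292.51281559] [ 1.18869151 -0.21143657  7.58968322] 18.0
```

Green's silhouette sits within 2 px of the home prediction, and red and yellow are where expected. Settle and hand in.

Emit:
jog_arm --commands '[[[0,0,-5],0],[[0,0,-5],0],[[0,0,-5],0],[[0,0,-5],0],[[0,0,-5],0]]'

```text
time_s: 18.62
position: [549.3, -70.8, 287.9]
ee_rot: [-0.0, 0.697, 0.717, -0.0]
wrist_force: [-0.1, 0.3, 0.1]
grip_width: 68.3
gripper_force: 0.0
```

```bash
python3 -c "
from cell import env
print(env.finish_job())"
```

```text
the job is handed in; nothing more can be done
None
```

Job handed in at 18.6 s with no verdict returned: the green board leans on the easel, red and yellow stay in their rest, and the basket stands upright on the mat (centring judged by eye); I viewed 11 pictures, one over the limit of 10.

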